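# Find the tin with the burr set by its weight

### The job

Three identical closed tins stand in a row on the wooden board; the one holding the spare steel burr set is clearly the heaviest. Heft each tin in turn, one at a time, starting at the board's green end: lift it clear, feel its weight, and stand it back on the board without dropping it; the last one need not be set back if it is the heaviest. Finish while still holding the heaviest tin up in the gripper, upright and still, at least 10 cm clear above the board, with the other two standing on the board and everything else left alone.

Things in the scene. Friction and masses are not known exactly. Their poses are not given: they have to be found in the camera images.
- board: flat wooden board fixed to the table, 160 mm (its x) by 440 mm (its y), 18 mm thick, one end (+y) painted green; origin under its centre; its yaw varies. The tins stand on it in a row along its y, about 140 mm apart
- board_top (a point): centre of the board's top face, 18 mm above the table, axes as the board's
- tin_1_mid (a point): centre, half-way up, of the tin nearest the board's green (+y) end: closed upright round steel tin with copper band and dark lid, 60 mm diameter, 90 mm high, rigid, lid does not come off; its z axis points up. A tin weighs 0.2 to 0.8 kg with what is inside; the heaviest weighs at least 0.2 kg more than either of the others, and which one it is changes; the contents sit close and may rattle slightly
- tin_2_mid (a point): centre, half-way up, of the tin in the middle of the row: closed upright round steel tin with copper band and dark lid, 60 mm diameter, 90 mm high, rigid, lid does not come off; its z axis points up. A tin weighs 0.2 to 0.8 kg with what is inside; the heaviest weighs at least 0.2 kg more than either of the others, and which one it is changes; the contents sit close and may rattle slightly
- tin_3_mid (a point): centre, half-way up, of the tin farthest from the green end: closed upright round steel tin with copper band and dark lid, 60 mm diameter, 90 mm high, rigid, lid does not come off; its z axis points up. A tin weighs 0.2 to 0.8 kg with what is inside; the heaviest weighs at least 0.2 kg more than either of the others, and which one it is changes; the contents sit close and may rattle slightly
- bowl: white ceramic bowl, 90 mm across the rim, 55 mm high, near the board; bystander; origin under its centre
- spoon: cupping spoon, 160 mm long, lying on the table near the board; bystander; origin on its underside
- mug: blue mug, 80 mm across, 90 mm high; bystander; origin under its centre
- jar_1: brown glass jar with green lid, 80 mm across, 130 mm high; bystander; origin under its centre
- jar_2: brown glass jar with green lid, 80 mm across, 130 mm high; bystander; origin under its centre
- tamper: coffee tamper with wooden handle, 58 mm across, 88 mm high; bystander; origin under its centre

How it is judged:
On the way, in this order (a step that is already met when the one before it is completed fails the run):
1. the first (nearest the green end) tin is lifted clear of the board in the fingers, the other two standing on the board (z of tin_1_mid in the frame of board_top above 0.055 m and contact force between tin_1 and the fingers above 1 N and contact force between tin_1 and board below 0.05 N and contact force between each of tin_2, tin_3 and board above 1 N and angle between each of tin_2_mid, tin_3_mid's own z axis and vertical below 0.15 rad and z of each of tin_2_mid, tin_3_mid in the frame of board_top below 0.052 m), for 0.2 s.
2. the middle tin is lifted clear of the board in the fingers, the other two standing on the board (z of tin_2_mid in the frame of board_top above 0.055 m and contact force between tin_2 and the fingers above 1 N and contact force between tin_2 and board below 0.05 N and contact force between each of tin_1, tin_3 and board above 1 N and angle between each of tin_1_mid, tin_3_mid's own z axis and vertical below 0.15 rad and z of each of tin_1_mid, tin_3_mid in the frame of board_top below 0.052 m), for 0.2 s.
3. the last tin is lifted clear of the board in the fingers, the other two standing on the board (z of tin_3_mid in the frame of board_top above 0.055 m and contact force between tin_3 and the fingers above 1 N and contact force between tin_3 and board below 0.05 N and contact force between each of tin_1, tin_2 and board above 1 N and angle between each of tin_1_mid, tin_2_mid's own z axis and vertical below 0.15 rad and z of each of tin_1_mid, tin_2_mid in the frame of board_top below 0.052 m), for 0.2 s.
At the end, for the whole second after the job is handed in: The heaviest tin is held by the fingers over the board (within 140 mm of its centre across, 280 mm along), still, tilted under 0.25 rad, its centre over 140 mm above the board top; the two lighter tins (each under 5 N on the board) stand there upright, at rest, untouched (((contact force between tin_1 and the fingers above 1 N and contact force between tin_1 and board below 0.05 N and z of tin_1_mid in the frame of board_top above 0.14 m and angle between tin_1_mid's own z axis and vertical below 0.25 rad and linear speed of tin_1 below 0.03 m/s and x of tin_1_mid in the frame of board_top between -0.14 and 0.14 m and y of tin_1_mid in the frame of board_top between -0.28 and 0.28 m and contact force between tin_2 and board between 1 and 5 N and angle between each of tin_2_mid, tin_3_mid's own z axis and vertical below 0.15 rad and z of each of tin_2_mid, tin_3_mid in the frame of board_top below 0.052 m and linear speed of each of tin_2, tin_3 below 0.02 m/s and contact force between each of tin_2, tin_3 and the fingers below 0.05 N and contact force between tin_3 and board between 1 and 5 N) or (contact force between tin_2 and the fingers above 1 N and contact force between tin_2 and board below 0.05 N and z of tin_2_mid in the frame of board_top above 0.14 m and angle between tin_2_mid's own z axis and vertical below 0.25 rad and linear speed of tin_2 below 0.03 m/s and x of tin_2_mid in the frame of board_top between -0.14 and 0.14 m and y of tin_2_mid in the frame of board_top between -0.28 and 0.28 m and contact force between tin_1 and board between 1 and 5 N and angle between each of tin_1_mid, tin_3_mid's own z axis and vertical below 0.15 rad and z of each of tin_1_mid, tin_3_mid in the frame of board_top below 0.052 m and linear speed of each of tin_1, tin_3 below 0.02 m/s and contact force between each of tin_1, tin_3 and the fingers below 0.05 N and contact force between tin_3 and board between 1 and 5 N) or (contact force between tin_3 and the fingers above 1 N and contact force between tin_3 and board below 0.05 N and z of tin_3_mid in the frame of board_top above 0.14 m and angle between tin_3_mid's own z axis and vertical below 0.25 rad and linear speed of tin_3 below 0.03 m/s and x of tin_3_mid in the frame of board_top between -0.14 and 0.14 m and y of tin_3_mid in the frame of board_top between -0.28 and 0.28 m and contact force between tin_1 and board between 1 and 5 N and angle between each of tin_1_mid, tin_2_mid's own z axis and vertical below 0.15 rad and z of each of tin_1_mid, tin_2_mid in the frame of board_top below 0.052 m and linear speed of each of tin_1, tin_2 below 0.02 m/s and contact force between each of tin_1, tin_2 and the fingers below 0.05 N and contact force between tin_2 and board between 1 and 5 N))); the arm keeps its last pose, push and grip.
It fails at once if a bystander is shifted more than 40 mm, or lifted or knocked over (distance of any of bowl, spoon, mug, jar_1, jar_2, tamper from where it was at the start of the episode above 0.04 m or angle between any of bowl, mug, jar_1, jar_2, tamper's own z axis and vertical above 0.7 rad).
It fails at once if a tin is tipped over (angle between any of tin_1_mid, tin_2_mid, tin_3_mid's own z axis and vertical above 0.7 rad).
It fails at once if a tin is dropped (moves faster than 0.5 m/s out of the fingers) ((linear speed of tin_1 above 0.5 m/s and contact force between tin_1 and the fingers below 0.2 N) or (linear speed of tin_2 above 0.5 m/s and contact force between tin_2 and the fingers below 0.2 N) or (linear speed of tin_3 above 0.5 m/s and contact force between tin_3 and the fingers below 0.2 N)).
It also fails if it takes over 64 s, if anything falls off the work surface, if the arm or the gripper's body presses on something with over 40 N, if the wrist force passes 120 N, or if a joint passes its speed limit or range.

### The arm

A 6-joint arm with a two-finger parallel gripper is mounted at the origin on the work surface. World frame = base frame: x ahead of the robot, y to its left, z up, the work surface at z = 0. Lengths are in m, angles in rad, forces in N, time in s.
With the tool pointing down it reaches from about 0.35 to 0.975 m from the base axis. Payload 4.9 kg.
Tool frame: the origin (TCP) lies midway between the tips of the shut fingers; the grasp point (between the pads) lies 19 mm behind it (manip.pinch_z is the distance from the TCP to the grasp point, in m); z points along the fingers, y is the direction in which the jaws open and shut (so a half turn about z gives the same grasp; the last joint's range is limited). The gripper opens to 85 mm and grips with 20 to 120 N. Pads are 22 mm wide; open, the fingers measure 114 mm over their backs; the gripper's body (76 mm by 85 mm) begins 54 mm behind the grasp point. The pads swing forward as they close: fully open they stand 13 mm farther back than shut.
Start: joints at [-1.397, 0.053, 1.613, -0, 1.476, -0.119], TCP at [0.18, -0.598, 0.208] pointing down, gripper open.
Joint ranges: [-3.01, 3.01], [-1.01, 2.22], [0.06, 2.58], [-1.02, 4.17], [0.09, 2.62], [-3.14, 3.14]. Speed limits (rad/s): [2.57, 2.57, 3.14, 3.14, 3.14, 3.14].

### API

Orientations are given as a unit quaternion [w, x, y, z].
In Python, from plant import manip gives the robot as it stands.
- The arm moves only by the tool drive_tool, never from a script. Its argument "commands" is text: rows parted by semicolons, each of 5 numbers parted by spaces: the finger opening in mm, from 0 to 85.4, then the shift along the tool's x, y, z in units of 30 mm (1.0 is 30 mm), then the turn about the tool's z in degrees. A call has exactly 8 rows; each row shifts and turns the commanded pose from where the row before left it, along the tool's axes as they then stand; what a row does not reach is not made up. A row lasts 1/8 s, in which the tool goes at most 62.5 mm and 10.7 degrees, less where a joint would pass 70% of its speed; a pose out of reach is approached as far as the arm can. A call is refused whole if a number of a shift passes 1 or a number of a turn 10.7, either way. A call with a gripper value outside its range is refused whole. The fingers move at their own pace and stop on an object; the grip force is fixed at half the most. Time passes only in rows, so rows that do not move let the fingers close, or fill a call up. It gives the time, the measured TCP pose, the force and the opening at its end, in the units of the state.
- manip.state(): the state, without advancing time (a new reading comes with each control period).
- manip.grab_frame(name): name is "scene" or "top"; returns the picture (384x512x3 uint8, red, green, blue); there is no depth.
- manip.camera_params(name): a dict with "fx", "fy", "cx", "cy" (pixels), "distortion" ([k1, k2, p1, p2, k3] as OpenCV has them; the pictures are not rectified), "xyz" and "orientation" of the camera in the world. Camera axes: x right, y down, z forward; pixel columns grow to the right and rows downward; lengths in m; the calibration is good to about 2 mm. A picture is of the moment at which its call begins. camera_params takes no time and is no camera call.
- manip.job_done(): hands the job in, once; it reports no verdict.
The state is a dict: "time": time; "joint_pos": joint angles; "joint_vel": joint speeds; "joint_efforts": joint torques, N m; "tool_pos": TCP position; "tool_rot": TCP orientation; "contact_force": force on the tool from outside, world axes, zero at the start; "ft_torque": the same for the moment, N m; "gripper_width": opening from 0.0 (shut) to 1.0 (fully open).
Only numpy, scipy, OpenCV 4.12 (cv2) and the standard library are available. Lean on these libraries where they do the work, as an engineer would, in place of code of your own. Each camera call takes 0.05 s, during which the arm holds its last target. There are 200 camera calls.

## Working session

There is one attempt and no reset: what is moved stays moved. The work goes in short steps, Python scripts to look and compute and a tool call to move; the robot and the scene stay as the last step left them, time stands still between calls to the robot, and variables do not carry over. Pictures are saved under pics/ and viewed, about 8 in all and at most 12, crops included, and the job is handed in when it is done.

Besides the shell and the picture viewer there is one more tool, called as name(argument=value, ...) on one line, values as JSON. drive_tool: Moves the arm, as the interface text tells. Its arguments: {"type":"object","properties":{"commands":{"type":"string"}},"required":["commands"]}

```bash
mkdir -p pics; ls; python3 - <<'E'
from plant import manip
import cv2
for n in("scene","top"):
    im=manip.grab_frame(n); cv2.imwrite(f"pics/{n}0.png",im[:,:,::-1])
    print(manip.camera_params(n))
a=[cv2.imread(f"pics/{n}0.png") for n in("scene","top")]
import numpy as np
cv2.imwrite("pics/both0.png",cv2.resize(np.vstack(a),(448,672))[:600] if 0 else cv2.resize(np.hstack(a),(800,300)))
print(manip.state(),manip.pinch_z)
E
```

```text
pics
{'fx': 491.9245910990374, 'fy': 491.9245910990374, 'cx': 249.5228164782044, 'cy': 194.7917433546466, 'distortion': array([-0.01196674,  0.        ,  0.        ,  0.        ,  0.        ]), 'xyz': array([1.29513854, 0.86932761, 1.49828095]), 'orientation': array([-0.11082084,  0.33065495,  0.88544119, -0.30721318])}
{'fx': 377.5730822750312, 'fy': 377.5730822750312, 'cx': 264.93829615112236, 'cy': 181.730616759126, 'distortion': array([0.0101869, 0.       , 0.       , 0.       , 0.       ]), 'xyz': array([4.91069946e-01, 8.55132848e-04, 1.37372562e+00]), 'orientation': array([ 0.02419918, -0.70543713,  0.70768582, -0.03088112])}
{'time': 0.1, 'joint_pos': array([-1.39700340e+00,  5.32819608e-02,  1.61415181e+00, -2.10704291e-06,
        1.47594385e+00, -1.19047326e-01]), 'joint_vel': array([-0.00049147, -0.00234693, -0.00326252, -0.00160142, -0.00143229,
        0.00078825]), 'joint_efforts': array([ 7.42798591e-06, -3.94905174e+01, -3.71365392e+01, -9.14140537e-05,
        3.93137496e-03,  1.30318540e-05]), 'tool_pos': array([ 0.18028978, -0.59781922,  0.20719439]), 'tool_rot': array([-8.92120206e-04,  9.89299302e-01,  1.45897549e-01, -2.54750188e-05]), 'contact_force': array([ 0.3828923 ,  0.36853269, -0.0706197 ]), 'ft_torque': array([-0.03641789, -0.00779816, -0.00132266]), 'gripper_width': 1.0010870546054318} 0.0187
```

View pics/top0.png

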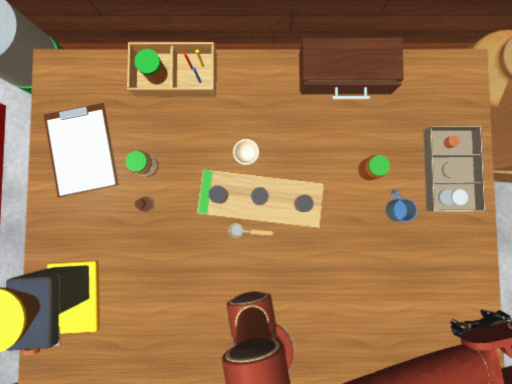

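View pics/scene0.png

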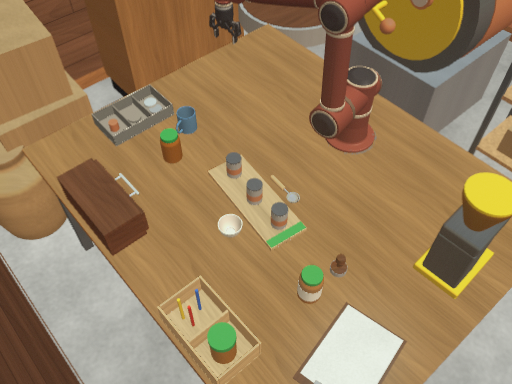

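The top view shows the board at about (203,192) to (320,206), with its green end on the left (+y). The lids are near (219,195), (260,196) and (304,203), the bowl at (246,152) and the spoon at (250,231). Next I'll measure these.

```bash
cat > h.py <<'E'
from plant import manip
import cv2, numpy as np
from scipy.spatial.transform import Rotation as R
def ray(n,uv,z):
    p=manip.camera_params(n); K=np.array([[p['fx'],0,p['cx']],[0,p['fy'],p['cy']],[0,0,1]])
    q=cv2.undistortPoints(np.array(uv,float).reshape(-1,1,2),K,p['distortion']).reshape(-1,2)
    w,*v=p['orientation']; d=R.from_quat([*v,w]).apply(np.c_[q,np.ones(len(q))])
    o=p['xyz']; return o+d*((z-o[2])/d[:,2])[:,None]
def lids(im):
    hsv=cv2.cvtColor(im,cv2.COLOR_RGB2HSV); m=((hsv[:,:,2]<110)&(hsv[:,:,1]<90)).astype(np.uint8)
    m[:165]=0;m[235:]=0;m[:,:190]=0;m[:,340:]=0
    n,l,s,c=cv2.connectedComponentsWithStats(m)
    return [(c[i],s[i]) for i in range(1,n) if s[i][4]>60]
E
python3 - <<'E'
from h import *
im=cv2.imread("pics/top0.png")[:,:,::-1].copy()
for c,s in lids(im): print(c.round(1),s,ray("top",c,.108).round(4))
hsv=cv2.cvtColor(im,cv2.COLOR_RGB2HSV)
print(hsv[[195,185,206,195],[219,270,310,240]], hsv[192,205])
g=((abs(hsv[:,:,0].astype(int)-60)<15)&(hsv[:,:,1]>150)).astype(np.uint8); g[:165]=0;g[235:]=0;g[:,:190]=0;g[:,340:]=0
c,_,_=cv2.minAreaRect(cv2.findNonZero(g)); print("green",c,ray("top",c,.018))
r=cv2.minAreaRect(cv2.findNonZero(g));b=ray("top",cv2.boxPoints(r),.018);print(b.round(3))
print("corners",ray("top",[(203,171),(198,213),(319,227),(324,183)],.018).round(3))
print("bowl",ray("top",(246,152),.055),"spoon",ray("top",[(229,230),(273,233)],.01))
s=manip.state();w,*v=s['tool_rot'];print(R.from_quat([*v,w]).as_matrix().round(3))
E
```

```text
[217.6 194.1] [210 187  17  15 207] [[0.5487 0.1476 0.108 ]]
[259.4 195.3] [252 188  15  16 167] [[0.5445 0.0074 0.108 ]]
[304.  202.9] [297 196  15  15 186] [[ 0.5184 -0.1419  0.108 ]]
[[114  12 107]
 [ 20 102 230]
 [150   2 106]
 [ 19 102 218]] [ 61 146 209]
green (205.97705078125, 186.7568817138672) [[0.57938704 0.19969806 0.018     ]]
[[0.536 0.215 0.018]
 [0.625 0.2   0.018]
 [0.623 0.185 0.018]
 [0.534 0.199 0.018]]
corners [[ 0.636  0.211  0.018]
 [ 0.486  0.227  0.018]
 [ 0.434 -0.205  0.018]
 [ 0.592 -0.225  0.018]]
bowl [[0.69926118 0.05455291 0.055     ]] spoon [[ 0.42440714  0.11715938  0.01      ]
 [ 0.4130833  -0.04047943  0.01      ]]
[[ 0.957  0.289 -0.   ]
 [ 0.289 -0.957  0.002]
 [ 0.    -0.002 -1.   ]]
```

drive_tool(commands="85 0 0 0 -8.4;85 0 0 0 -8.4;85 0 0 0 -8.4;85 0 0 0 -8.4;85 0 0 0 -8.4;85 0 0 0 -8.4;85 0 0 0 -8.4;85 0 0 0 -8.4")

```text
time: 1.1
tool_pos: [0.1803, -0.598, 0.2076]
tool_rot: [-0.001, 0.742, 0.671, 0.0]
contact_force: [-0.1, -0.6, 0.3]
gripper_width: 0.994
```

drive_tool(commands="85 1 0.4 0 0;85 1 0.4 0 0;85 1 0.4 0 0;85 1 0.4 0 0;85 1 0.4 0 0;85 1 0.4 0 0;85 1 0.4 0 0;85 1 0.4 0 0")

```text
time: 2.1
tool_pos: [0.3013, -0.3685, 0.2078]
tool_rot: [-0.0, 0.743, 0.669, 0.0]
contact_force: [0.4, -0.3, -0.5]
gripper_width: 0.995
```

drive_tool(commands="85 1 0.4 0 0;85 1 0.4 0 0;85 1 0.4 0 0;85 1 0.4 0 0;85 1 0.4 0 0;85 1 0.4 0 0;85 1 0.4 0 0;85 1 0.4 0 0")

```text
time: 3.1
tool_pos: [0.4218, -0.14, 0.2078]
tool_rot: [-0.0, 0.743, 0.669, -0.0]
contact_force: [0.2, -0.3, 0.5]
gripper_width: 0.998
```

drive_tool(commands="85 1 0.32 0 0;85 1 0.32 0 0;85 1 0.32 0 0;85 1 0.32 0 0;85 1 0.32 0 0;85 1 0.32 0 0;85 1 0.32 0 0;85 1 0.32 0 0")

```text
time: 4.1
tool_pos: [0.5233, 0.0904, 0.2077]
tool_rot: [-0.0, 0.743, 0.669, -0.0]
contact_force: [0.4, -0.1, -0.1]
gripper_width: 0.996
```

drive_tool(commands="85 1 0.32 0 0;85 1 0.32 0 0;85 0 0 1 0;85 0 0 1 0;85 0 0 0.4 0;85 0 0 0 0;85 0 0 0 0;85 0 0 0 0")

```text
time: 5.1
tool_pos: [0.5496, 0.1471, 0.138]
tool_rot: [0.001, 0.743, 0.669, 0.001]
contact_force: [0.3, -0.1, 0.3]
gripper_width: 0.996
```

```bash
python3 - <<'E'
from h import *
s=manip.state(); print(s['tool_pos'],s['contact_force'])
a=manip.grab_frame("scene")[110:270,180:340];b=manip.grab_frame("top")[130:250,170:340]
cv2.imwrite("pics/a1.png",np.hstack([cv2.resize(a,(400,400),interpolation=2),cv2.resize(b,(400,400*120//170),interpolation=2) if 0 else cv2.resize(b,(400,400))])[:,:,::-1])
E
```

```text
[0.54963362 0.14712314 0.13797685] [ 0.33555336 -0.14619943  0.32537739]
```

View pics/a1.png

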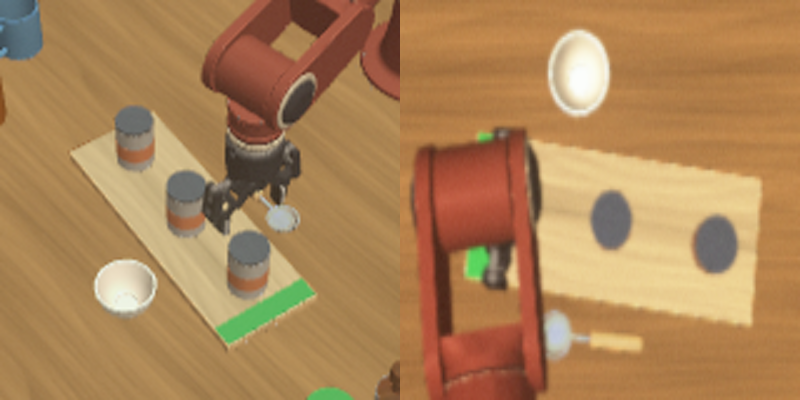

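The scene crop shows all three tins standing, with the lids at about (134,121), (186,186) and (249,247). The open gripper is above tin 1. I'll cross-check those lids by casting rays.

```bash
python3 - <<'E'
from h import *
c=np.array([(134,121),(186,186),(249,247)])*.4+[180,110]
print(ray("scene",c,.108).round(4))
b=np.array([(611,220),(716,244)],float)-[400,0];b=b*[170/400,120/400]+[170,130]
print(b,ray("top",b,.108).round(4))
E
```

```text
[[ 0.5197 -0.1362  0.108 ]
 [ 0.5443  0.0126  0.108 ]
 [ 0.5506  0.1542  0.108 ]]
[[259.675 196.   ]
 [304.3   203.2  ]] [[ 0.5419  0.0065  0.108 ]
 [ 0.5173 -0.1429  0.108 ]]
```

drive_tool(commands="85 0.1 0 0.6 0;85 0 0 0.6 0;85 0 0 0.6 0;85 0 0 0.6 0;85 0 0 0.6 0;85 0 0 0 0;50 0 0 0 0;0 0 0 0 0")

```text
time: 6.2
tool_pos: [0.5503, 0.1502, 0.0478]
tool_rot: [0.001, 0.743, 0.669, 0.001]
contact_force: [1.9, -0.1, -3.3]
gripper_width: 0.686
```

drive_tool(commands="0 0 0 0 0;0 0 0 0 0;0 0 0 0 0;0 0 0 0 0;0 0 0 0 0;0 0 0 0 0;0 0 0 0 0;0 0 0 0 0")

```text
time: 7.2
tool_pos: [0.5502, 0.1502, 0.0477]
tool_rot: [0.001, 0.743, 0.669, 0.001]
contact_force: [1.1, -0.4, 4.6]
gripper_width: 0.684
```

drive_tool(commands="0 0 0 -0.2 0;0 0 0 -0.4 0;0 0 0 -0.4 0;0 0 0 -0.3 0;0 0 0 -0.2 0;0 0 0 0 0;0 0 0 0 0;0 0 0 0 0")

```text
time: 8.2
tool_pos: [0.5486, 0.15, 0.0907]
tool_rot: [-0.0, 0.743, 0.669, -0.0]
contact_force: [0.2, 1.1, -4.2]
gripper_width: 0.686
```

```bash
cat > w.py <<'E'
from h import *
f=[]
for i in range(4):
    im=manip.grab_frame("scene"); s=manip.state(); f.append([*s['contact_force'],*s['joint_efforts'][1:3]])
print(np.round(f,2),s['time'],s['tool_pos'],s['gripper_width'],s['joint_pos'].round(3))
import sys
cv2.imwrite(f"pics/{sys.argv[1]}.png",cv2.resize(im[110:270,160:360],(750,600),interpolation=2)[:,:,::-1])
E
python3 w.py lift1
```

```text
[[ 4.800e-01  1.200e-01 -3.470e+00 -3.721e+01 -3.617e+01]
 [-8.300e-01 -1.600e-01 -3.870e+00 -3.716e+01 -3.613e+01]
 [ 1.000e-01  1.700e-01 -3.170e+00 -3.713e+01 -3.611e+01]
 [ 3.000e-02  3.600e-01 -3.320e+00 -3.712e+01 -3.610e+01]] 8.4 [0.5488235  0.15006186 0.09105741] 0.6856806306927332 [ 0.136  0.022  1.847 -0.     1.273  0.241]
```

View pics/lift1.png

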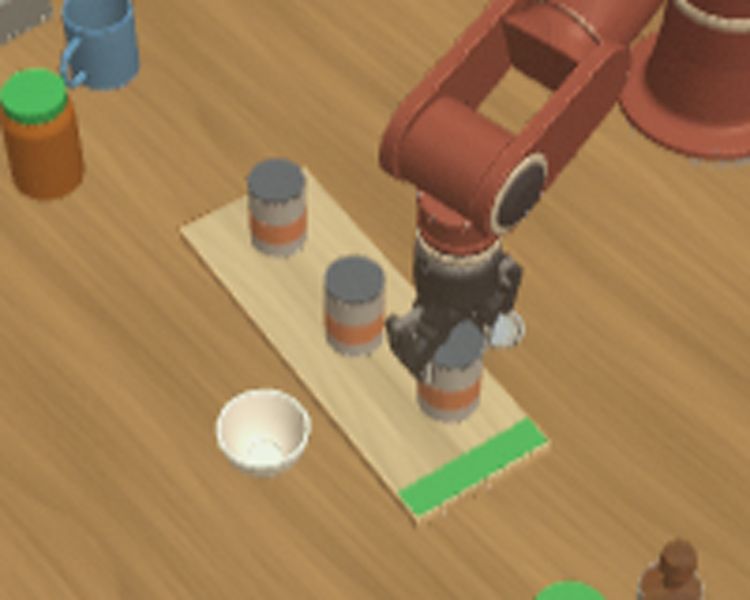

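Tin 1 is off the board and upright, pulling about 3.4 N (0.35 kg). I'll set it back on the board.

drive_tool(commands="0 0 0 0.3 0;0 0 0 0.4 0;0 0 0 0.4 0;0 0 0 0.2 0;0 0 0 0.1 0;0 0 0 0.1 0;0 0 0 0 0;0 0 0 0 0")

```text
time: 9.4
tool_pos: [0.5495, 0.1501, 0.0476]
tool_rot: [0.0, 0.743, 0.669, 0.0]
contact_force: [-3.9, -0.9, 5.9]
gripper_width: 0.682
```

drive_tool(commands="66 0 0 0 0;75 0 0 0 0;85 0 0 0 0;85 0 0 0 0;85 0 0 0 0;85 0 0 -0.3 0;85 0 0 -1 0;85 0 0 -1 0")

```text
time: 10.4
tool_pos: [0.5489, 0.1501, 0.1165]
tool_rot: [-0.0, 0.743, 0.669, -0.0]
contact_force: [-0.4, 0.2, 0.6]
gripper_width: 0.996
```

drive_tool(commands="85 0 0 -1 0;85 -0.93 0.06 0 0;85 -0.93 0.06 0 0;85 -0.93 0.06 0 0;85 -0.93 0.06 0 0;85 -0.93 0.06 0 0;85 0 0 0.2 0;85 0 0 0.6 0")

```text
time: 11.4
tool_pos: [0.5443, 0.0107, 0.1221]
tool_rot: [0.001, 0.743, 0.669, 0.001]
contact_force: [0.5, 0.2, -0.0]
gripper_width: 0.991
```

```bash
python3 w.py over2
```

```text
[[ -1.83   0.22  -2.75 -38.45 -42.29]
 [ -0.48   0.47  -0.78 -33.38 -36.89]
 [ -0.67  -0.25   0.62 -31.97 -35.07]
 [  0.73  -0.77  -0.36 -31.63 -34.66]] 11.6 [0.54246956 0.01126158 0.12002104] 0.996889036091612 [-0.117 -0.071  1.887  0.     1.328 -0.013]
```

View pics/over2.png

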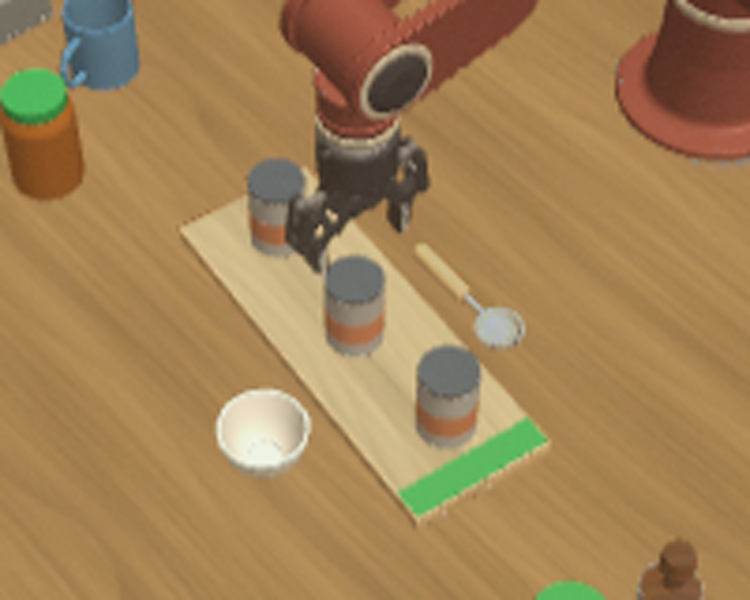

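Tin 1 is standing again and the gripper is over tin 2. Descending from z = 0.120 (2.4 units).

drive_tool(commands="85 0 0 0.6 0;85 0 0 0.6 0;85 0 0 0.6 0;85 0 0 0.6 0;85 0 0 0 0;50 0 0 0 0;0 0 0 0 0;0 0 0 0 0")

```text
time: 12.6
tool_pos: [0.5445, 0.0102, 0.0507]
tool_rot: [0.001, 0.743, 0.669, 0.001]
contact_force: [0.0, 0.3, 2.8]
gripper_width: 0.687
```

drive_tool(commands="0 0 0 0 0;0 0 0 0 0;0 0 0 -0.2 0;0 0 0 -0.4 0;0 0 0 -0.4 0;0 0 0 -0.3 0;0 0 0 -0.2 0;0 0 0 0 0")

```text
time: 13.6
tool_pos: [0.5437, 0.0103, 0.095]
tool_rot: [0.0, 0.743, 0.669, 0.0]
contact_force: [0.3, 1.0, -2.8]
gripper_width: 0.69
```

drive_tool(commands="0 0 0 0 0;0 0 0 0 0;0 0 0 0 0;0 0 0 0 0;0 0 0 0 0;0 0 0 0 0;0 0 0 0 0;0 0 0 0 0")

```text
time: 14.6
tool_pos: [0.5433, 0.0104, 0.0943]
tool_rot: [0.0, 0.743, 0.669, 0.0]
contact_force: [0.7, -0.8, -3.2]
gripper_width: 0.688
```

```bash
python3 w.py lift2
```

```text
[[ -0.15  -0.13  -2.27 -33.9  -35.83]
 [  0.11  -0.74  -1.65 -33.9  -35.83]
 [ -0.89  -0.35  -3.21 -33.9  -35.83]
 [ -0.48   0.    -2.41 -33.9  -35.83]] 14.8 [0.54328234 0.01040345 0.09431861] 0.6913476063952028 [-0.118 -0.043  1.906  0.     1.279 -0.013]
```

View pics/lift2.png

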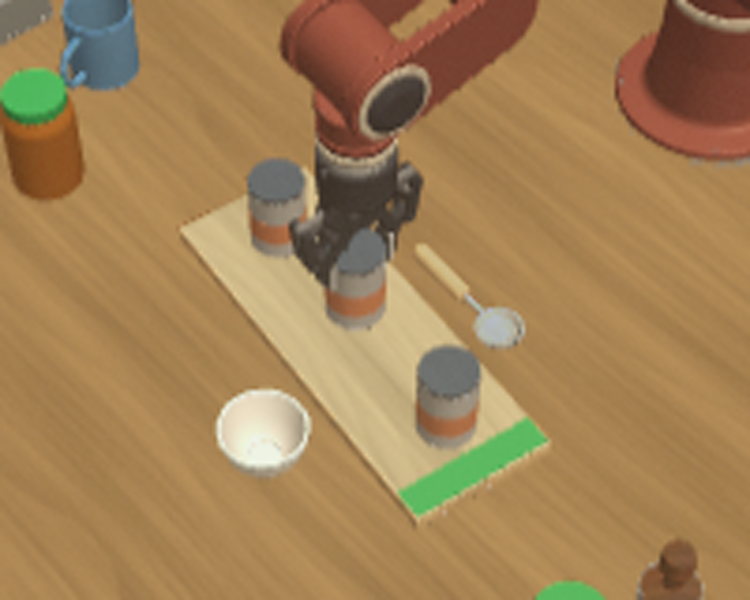

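Tin 2 is lifted, pulling about 2.4 N (0.25 kg). It goes back down, then on to tin 3.

drive_tool(commands="0 0 0 0.3 0;0 0 0 0.4 0;0 0 0 0.4 0;0 0 0 0.2 0;0 0 0 0.1 0;0 0 0 0.1 0;0 0 0 0 0;0 0 0 0 0")

```text
time: 15.8
tool_pos: [0.5438, 0.0103, 0.0507]
tool_rot: [0.0, 0.743, 0.669, 0.0]
contact_force: [-4.2, 0.4, 5.2]
gripper_width: 0.689
```

drive_tool(commands="66 0 0 0 0;75 0 0 0 0;85 0 0 0 0;85 0 0 0 0;85 0 0 0 0;85 0 0 -0.3 0;85 0 0 -1 0;85 0 0 -1 0")

```text
time: 16.8
tool_pos: [0.5432, 0.0104, 0.1194]
tool_rot: [-0.0, 0.743, 0.669, -0.0]
contact_force: [-0.1, -0.4, 1.1]
gripper_width: 0.994
```

drive_tool(commands="85 0 0 -1 0;85 -1 -0.06 0 0;85 -1 -0.06 0 0;85 -1 -0.06 0 0;85 -1 -0.06 0 0;85 -1 -0.06 0 0;85 0 0 0.6 0;85 0 0 0 0")

```text
time: 17.8
tool_pos: [0.5172, -0.1368, 0.1282]
tool_rot: [-0.002, 0.743, 0.669, -0.001]
contact_force: [-0.4, -0.3, 0.4]
gripper_width: 0.997
```

```bash
python3 w.py over3
```

```text
[[ -0.69  -0.18   0.53 -30.88 -35.19]
 [  0.13  -0.57  -0.1  -30.77 -35.03]
 [  0.12   0.43   0.7  -30.82 -35.09]
 [ -0.19  -0.27   0.08 -30.91 -35.19]] 18.0 [ 0.51886319 -0.13705601  0.1305463 ] 0.993781744849979 [-0.397 -0.098  1.894  0.     1.346 -0.293]
```

View pics/over3.png

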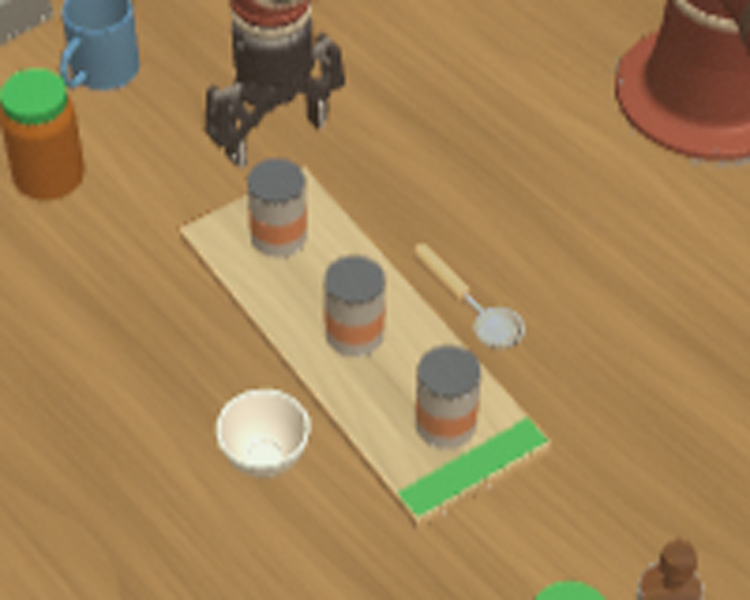

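All three tins are upright and the gripper is over tin 3. Descending 2.7 units, about 81 mm.

drive_tool(commands="85 -0.05 0 0.6 0;85 0 0 0.6 0;85 0 0 0.6 0;85 0 0 0.6 0;85 0 0 0.3 0;85 0 0 0 0;50 0 0 0 0;0 0 0 0 0")

```text
time: 19.0
tool_pos: [0.519, -0.1397, 0.0508]
tool_rot: [0.001, 0.743, 0.669, 0.0]
contact_force: [-3.3, 0.4, 5.1]
gripper_width: 0.69
```

drive_tool(commands="0 0 0 0 0;0 0 0 0 0;0 0 0 0 0;0 0 0 -0.2 0;0 0 0 -0.4 0;0 0 0 -0.4 0;0 0 0 -0.3 0;0 0 0 -0.2 0")

```text
time: 20.0
tool_pos: [0.5187, -0.1394, 0.0952]
tool_rot: [0.0, 0.743, 0.669, 0.0]
contact_force: [-0.9, -0.2, -7.8]
gripper_width: 0.69
```

drive_tool(commands="0 0 0 0 0;0 0 0 0 0;0 0 0 0 0;0 0 0 0 0;0 0 0 0 0;0 0 0 0 0;0 0 0 0 0;0 0 0 0 0")

```text
time: 21.0
tool_pos: [0.5185, -0.1393, 0.0943]
tool_rot: [0.0, 0.743, 0.669, 0.0]
contact_force: [-0.2, -0.1, -7.8]
gripper_width: 0.688
```

```bash
python3 w.py lift3
```

```text
[[  0.53   0.77  -6.69 -35.72 -38.48]
 [  0.62   0.84  -7.07 -35.72 -38.48]
 [  0.52  -0.44  -7.6  -35.72 -38.48]
 [  0.1    0.61  -6.66 -35.72 -38.48]] 21.2 [ 0.51844076 -0.13933374  0.09433636] 0.69419141995833 [-0.401 -0.059  1.921  0.     1.279 -0.296]
```

Tin 3 pulls about 7.1 N (0.72 kg), clearly the heaviest. I'll raise it another 90 mm.

drive_tool(commands="0 0 0 -0.3 0;0 0 0 -0.5 0;0 0 0 -0.6 0;0 0 0 -0.6 0;0 0 0 -0.5 0;0 0 0 -0.3 0;0 0 0 -0.2 0;0 0 0 0 0")

```text
time: 22.2
tool_pos: [0.5185, -0.1394, 0.1845]
tool_rot: [0.0, 0.743, 0.669, 0.0]
contact_force: [-0.6, 0.1, -7.1]
gripper_width: 0.693
```

drive_tool(commands="0 0 0 0 0;0 0 0 0 0;0 0 0 0 0;0 0 0 0 0;0 0 0 0 0;0 0 0 0 0;0 0 0 0 0;0 0 0 0 0")

```text
time: 23.2
tool_pos: [0.5184, -0.1393, 0.1843]
tool_rot: [0.0, 0.743, 0.669, 0.0]
contact_force: [-0.0, -0.1, -6.7]
gripper_width: 0.694
```

```bash
python3 w.py final
```

```text
[[ -0.35   0.57  -6.72 -34.24 -40.96]
 [  0.96   0.19  -7.63 -34.24 -40.96]
 [  0.38  -0.36  -7.62 -34.24 -40.96]
 [ -0.47  -0.27  -7.94 -34.24 -40.96]] 23.4 [ 0.51845333 -0.13930524  0.18432155] 0.6890193075840716 [-0.401 -0.143  1.843  0.     1.442 -0.296]
```

View pics/final.png

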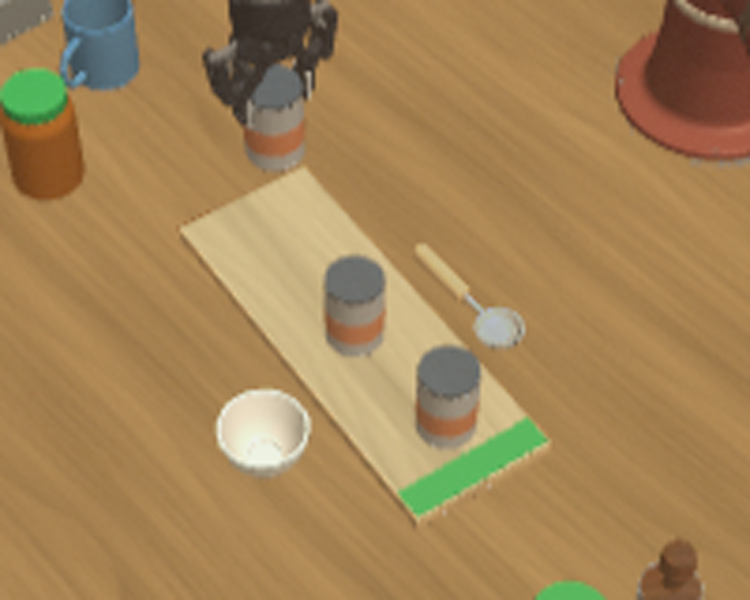

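Tin 3 is held upright, its centre about 0.179 m above the board top. The other two tins are standing.

```bash
python3 -c "
from plant import manip
manip.job_done()"
```

```text
the job is handed in; nothing more can be done
```

I hefted all three tins in order from the green end, and the job is handed in with the heaviest, tin 3, held up in the gripper. It reports no verdict, so these are my own checks.

| Tin | Pull on the wrist | Approx. mass | Where it ended |
|---|---|---|---|
| 1 (green end) | 3.4 N | 0.35 kg | standing on the board |
| 2 (middle) | 2.4 N | 0.25 kg | standing on the board |
| 3 (far end) | 7.1 N | 0.72 kg | held in the gripper |

- **Weights:** the force readings scatter by about 0.7 N, much less than the gap of nearly 4 N between tin 3 and the next heaviest.
- **Final hold:** tin 3 was upright and still. Its centre was about 18 cm above the board top, worked out from the tool height.
- **Other objects:** in the last picture tins 1 and 2 stood upright, and the bowl and spoon looked unmoved. That picture does not cover every bystander, but the arm never touched one as far as I could tell.
- **Disagreement:** the two cameras differed by about 5 to 7 mm on the tins' positions along the row. I aimed between the two, and all three grasps held.
- **Time:** about 23.4 s of the 64 s allowed.

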